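Demagnetise the flat-nose pliers

TASK

Lay the flat-nose pliers flat in the matching recess of the pulse demagnetiser, fully down, with their jaws at its narrow end, and let go of them. Then fire the demagnetising pulse: press the long bar along the demagnetiser's front near its middle, so that both ends go down evenly, hold it fully down for about half a second and let it come back up. Leave the pliers in the recess and do not disturb the flux jar, the brass doming block or the tweezers.

Things in the scene. Friction and masses are not known exactly. Their poses are not given: they have to be found in the camera images.
- demagnetiser: pulse demagnetiser, a low grey box 170 mm wide, screwed to the bench; origin on the bench under the middle of its bed, +x to its back, +y to the left as seen from the bar. The black bed (x -60 to 60, y -80 to 80 mm) has its top at z = 43 mm; behind it, x 63 to 99 mm, is a housing 51 mm high. In front of the bed, x -98 to -78 mm, lies the bar
- recess (a point): middle of the floor of the plier-shaped recess, axes as the demagnetiser; floor 34 mm above the bench, 9 mm below the bed's top. Half width in x at y: 7.5 mm at -74 (narrow end), 12.5 at -36, 13 at -12, 23.5 at 13, 24.5 at 47, 22.5 at 62, 18 at 74: some 3 mm clear all round the pliers. At y = 13 to 47 a finger slot crosses the whole bed front to back, level with the recess floor
- pliers: flat-nose pliers, 140 mm long, 85 g, rigid, lying flat; handles 46 mm across at the widest (y = 25 to 35 mm: parallel sides, good to grasp) and 11 mm thick; steel jaws 20 tapering to 8 mm wide, 8 mm thick. Origin in the middle of the underside, jaws to -y, handles to +y, z up; centre of mass at y = 13 mm. They lie right in the recess when their frame coincides with recess
- jaw_tip (a point): tip of the pliers' jaws, on the pliers at (0, -70, 4) mm
- bar: the plain aluminium press bar, 200 mm long, 20 mm deep, 14 mm high; its y axis runs along it, parallel to the demagnetiser's y while the bar is level. Origin at the pin of its left end, 90.5 mm to the left of its middle and in mid-height
- bar_middle (a point): middle of the top face of the bar, 36 mm above the bench when up
- end_left (a joint): angle of the arm under the bar's left (+y) end, pivoted 118 mm behind the bar: 0 up, 0.076 fully down (that end 9 mm lower). Each arm has its own spring, so the end nearer to a push goes down first; pushed in the middle the bar starts to move at about 1.5 N, is at its stop at about 5 N and springs back up when let go
- end_right (a joint): the same for the bar's right (-y) end
- flux_jar: white jar with a blue-green lid, 57 mm across, 63 mm high, bystander; origin at the middle of its underside
- doming_block: brass cube of 50 mm with round hollows, bystander; origin at the middle of its underside
- tweezers: steel tweezers 140 mm long lying on the bench, bystander; origin at the middle of the underside

How it is judged:
On the way, in this order (a step that is already met when the one before it is completed fails the run):
1. the pliers lie fully down in the recess, jaws at the narrow end, and the fingers have let go of them (x of pliers in the frame of recess between -0.006 and 0.006 m and y of pliers in the frame of recess between -0.007 and 0.007 m and z of pliers in the frame of recess below 0.003 m and y of jaw_tip in the frame of recess below -0.06 m and angle between pliers's own z axis and vertical below 0.06 rad and contact force between the fingers and pliers below 0.3 N), for 0.2 s.
2. with the pliers in the recess, both ends of the bar are down (each past 0.062 of 0.076 rad) for 0.2 s (value of joint each of end_left, end_right above 0.062 rad and z of pliers in the frame of recess below 0.003 m and horizontal distance between pliers and recess below 0.009 m), for 0.2 s.
At the end, for the whole second after the job is handed in: the pliers lie at rest on the floor of the recess (underside within 3 mm of the floor, tilt under 0.06 rad, origin within 6 mm in x and 7 mm in y of the recess), jaws at the narrow end; the bar is back up at both ends (each arm below 0.012 rad) (value of joint each of end_left, end_right below 0.012 rad and x of pliers in the frame of recess between -0.006 and 0.006 m and y of pliers in the frame of recess between -0.007 and 0.007 m and z of pliers in the frame of recess below 0.003 m and y of jaw_tip in the frame of recess below -0.06 m and angle between pliers's own z axis and vertical below 0.06 rad and linear speed of pliers below 0.02 m/s); the robot touches nothing.
It fails at once if the bar goes down crooked: more than 0.04 rad (7 mm from end to end) out of level (angle between the y axis of bar and the y axis of demagnetiser, either way round above 0.04 rad).
It fails at once if a bystander (flux jar, doming block, tweezers) is moved more than 30 mm (distance of any of flux_jar, doming_block, tweezers from where it was at the start of the episode above 0.03 m).
It also fails if it takes over 45 s, if anything falls off the work surface, if the arm or the gripper's body presses on something with over 40 N, if the wrist force passes 120 N, or if a joint passes its speed limit or range.

ROBOT

A 6-joint arm with a two-finger parallel gripper is mounted at the origin on a cart in front of the work surface, level with it; the furniture and walls round the work are solid. World frame = base frame: x ahead of the robot, y to its left, z up, the work surface at z = 0. Lengths are in m, angles in rad, forces in N, time in s.
With the tool pointing down it reaches from about 0.35 to 0.775 m from the base axis. Payload 5.5 kg.
Tool frame: the origin (TCP) lies between the finger pads; the fingertips stand 22 mm ahead of it and the grasp point (between the pads) lies 3 mm ahead of it; z points along the fingers, y is the line along which they close (so a half turn about z gives the same grasp; the last joint's range is limited). The gripper opens to 85 mm and grips with 20 to 120 N. Pads are 22 mm wide; open, the fingers measure 114 mm over their backs; the gripper's body (76 mm by 85 mm) begins 54 mm behind the grasp point. The pads swing forward as they close: fully open they stand 13 mm farther back than shut.
Start: joints at [-1.455, 0.313, 0.046, 1.304, 0, 1.431], TCP at [0.145, -0.556, 0.253] pointing down, gripper open.
Joint ranges: [-2.76, 2.76], [-0.86, 1.69], [-1.03, 1.26], [-2.2, 2.34], [-1.47, 1.5], [-3.14, 3.14]. Speed limits (rad/s): [2.57, 2.57, 3.14, 3.14, 3.14, 3.14].

INTERFACE

Orientations are given as a unit quaternion [w, x, y, z].
In Python, from workcell import env gives the robot as it stands.
- The arm moves only by the tool jog_arm, called after "Request:" as name(argument=value, ...), one argument or row to a line, values as JSON. Schema: {"type":"object","properties":{"segments":{"type":"array","items":{"type":"number"},"minItems":6,"maxItems":48},"aperture":{"type":"number"},"clamp_n":{"type":"number"},"only":{"type":"string"},"quiet":{"type":"boolean"},"lines":{"type":"string"}},"required":["segments"],"additionalProperties":false}. segments is one flat list of numbers that holds 1 to 8 rows one after another, with no inner brackets; each row has 6 numbers: dx, dy, dz in units of 5 mm, then a rotation vector rx, ry, rz in units of 0.25 rad; each row is the pose to reach, as a shift and turn from the pose commanded when the call began, along the tool's axes at that moment; what a row does not reach only later rows make up. A row lasts 1/8 s, in which the tool goes at most 0.0625 m and 0.188 rad, less where a joint would pass 70% of its speed; a pose out of reach is approached as far as the arm can. aperture is the finger opening in m, set as the call begins (left out keeps the last). The fingers move at their own pace and stop on an object; clamp_n is the grip in N (left out, the last holds). Time passes only in rows, so rows that do not move let the fingers close. The tool returns the time, the measured TCP pose, the force, the opening and the grip force at its end. only (a regular expression) keeps the lines of the reply that match it, lines (a string "A,B") keeps lines A to B, and quiet returns only ok. Input that does not fit is refused with a message, and nothing moves.
- env.get_state(): the state, without advancing time (a new reading comes with each control period).
- env.read_camera(name): name is "side" or "top" or "wrist"; returns a dict with "image" (384x512x3 uint8, red, green, blue), "K" (3x3 intrinsics, pixels), "R" (3x3) and "t" (3): a world point X has camera coordinates R X + t. Camera axes: x right, y down, z forward; pixel columns grow to the right and rows downward; lengths in m; the calibration is good to about 2 mm. A picture is of the moment at which its call begins. There is no depth.
- env.hand_in(): hands the job in; it is judged then, once.
The state is a dict: "clock": time; "joint_pos": joint angles; "qvel": joint speeds; "tau": joint torques, N m; "tcp_pos": TCP position; "orientation": TCP orientation; "wrist_force": force on the tool from outside, world axes, zero at the start; "ft_torque": the same for the moment, N m; "finger_gap": finger opening in m; "grip_force": force on a finger pad.
Only numpy, scipy, OpenCV 4.12 (cv2) and the standard library are available. Lean on these libraries where they do the work, as an engineer would, in place of code of your own. Each camera call takes 0.05 s, during which the arm holds its last target. There are 200 camera calls.

## Working session

There is one attempt and no reset: what is moved stays moved. The work goes in short steps, Python scripts to look and compute and a tool call to move; the robot and the scene stay as the last step left them, time stands still between calls to the robot, and variables do not carry over. Pictures are saved under pics/ and viewed, at most 13 in all, crops included, and the job is handed in when it is done.

```bash
ls; mkdir -p pics
```

Run:
```python
from workcell import env
import cv2,numpy as np
for n in ["top","side"]:
    c=env.read_camera(n); cv2.imwrite(f"pics/{n}0.png",c["image"][:,:,::-1]); print(n,c["K"].tolist(),np.round(c["R"],3).tolist(),c["t"])
s=env.get_state(); print(s["clock"],s["tcp_pos"],s["orientation"],s["finger_gap"])
```

```text
pics
workcell.py
top [[487.41168871193037, 0.0, 248.68617262654618], [0.0, 487.41168871193037, 192.85567522436895], [0.0, 0.0, 1.0]] [[-0.1, -0.995, -0.004], [-0.974, 0.099, -0.206], [0.205, -0.017, -0.979]] [0.09646301 0.5556035  1.42403574]
side [[383.9656467711758, 0.0, 254.82844003378264], [0.0, 383.9656467711758, 194.07292259740657], [0.0, 0.0, 1.0]] [[0.995, -0.098, -0.003], [-0.05, -0.484, -0.874], [0.085, 0.869, -0.487]] [-0.54113026  0.0914274   0.96780364]
0.1 [ 0.14543659 -0.55588585  0.25251   ] [-8.02209705e-04  9.91831195e-01  1.27554838e-01  1.46083243e-05] 0.08557879645513305
```

View pics/top0.png

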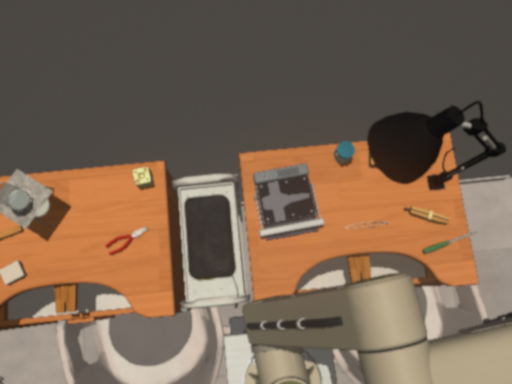

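View pics/side0.png

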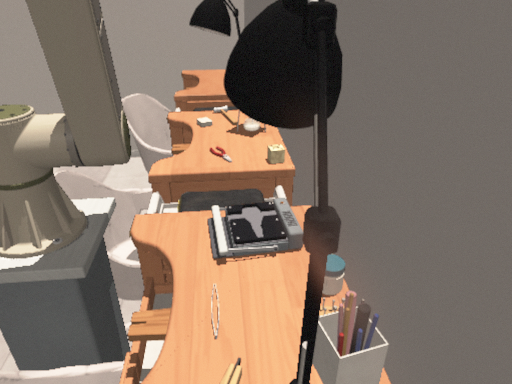

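Top view: pliers (red handles) near (120,242), jaws at (140,233); demagnetiser around (287,200) with its bar along (292,228); brass block (142,177), jar (345,152), tweezers (367,225). I'll enlarge the pliers and the demagnetiser.

Create h.py:
```python
from workcell import env
import cv2,numpy as np
def cast(c,px,z):
    d=np.linalg.inv(c["K"])@np.array([px[0],px[1],1.]); C=-c["R"].T@c["t"]; d=c["R"].T@d
    return C+d*(z-C[2])/d[2]
def tri(c1,p1,c2,p2):
    A=[];b=[]
    for c,p in((c1,p1),(c2,p2)):
        d=c["R"].T@np.linalg.inv(c["K"])@np.array([p[0],p[1],1.]); d/=np.linalg.norm(d); P=np.eye(3)-np.outer(d,d)
        A.append(P); b.append(P@(-c["R"].T@c["t"]))
    return np.linalg.lstsq(np.vstack(A),np.hstack(b),rcond=None)[0]
def red(im):
    h=cv2.cvtColor(im,cv2.COLOR_RGB2HSV)
    return (((h[...,0]<5)|(h[...,0]>172))&(h[...,1]>150)&(h[...,2]>80)).astype(np.uint8)
```

Run:
```python
from h import *
t=env.read_camera("top"); s=env.read_camera("side")
a=t["image"][222:262,96:156]; b=t["image"][160:240,245:330]
s1=s["image"][140:168,200:240]; s2=s["image"][185:260,200:310]
W=np.zeros((600,800,3),np.uint8)
def put(im,x,y,k):
    r=cv2.resize(im,None,fx=k,fy=k,interpolation=cv2.INTER_CUBIC); W[y:y+r.shape[0],x:x+r.shape[1]]=r
put(a,0,0,6); put(b,370,0,5); put(s1,0,250,6); put(s2,360,410,2.5) if 0 else put(s2,370,405,2.5)
cv2.imwrite("pics/crop.png",W[:,:,::-1])
for n,c in(("t",t),("s",s)):
    m=red(c["image"]); k,l,st,ce=cv2.connectedComponentsWithStats(m)
    for i in range(1,k):
        if st[i,4]>8: print(n,st[i],ce[i], cast(c,ce[i],0.006))
```

```text
t [107 236  25  18  83] [120.25301205 242.93975904] [0.45611657 0.44949234 0.006     ]
s [211 147  14  10  55] [217.74545455 151.50909091] [0.45288642 0.4506123  0.006     ]
s [339 333   5  22  64] [340.890625 342.28125 ] [ 0.65126605 -0.41497132  0.006     ]
```

View pics/crop.png

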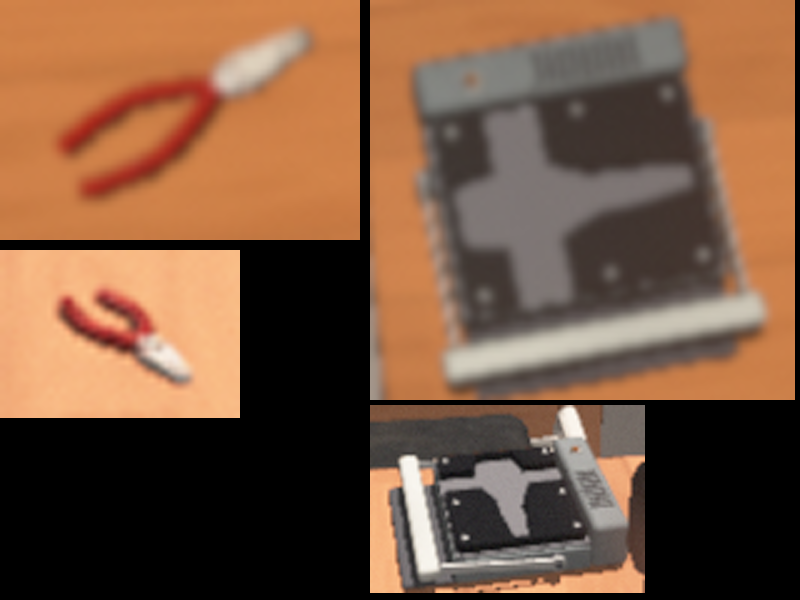

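The pliers lie with their jaws toward image right and slightly up; the recess's narrow end is at the right too, so only a small turn is needed. Next, rough poses from the top view.

Run:
```python
from h import *
t=env.read_camera("top"); im=t["image"]; h=cv2.cvtColor(im,cv2.COLOR_RGB2HSV)
# pliers: non-orange pixels in window: red + steel
w=np.zeros(im.shape[:2],np.uint8); w[222:262,100:156]=1
m=w*((red(im)>0)|((h[...,1]<110))).astype(np.uint8)
k,l,st,ce=cv2.connectedComponentsWithStats(m); print(st[1:])
P=np.array([cast(t,(x,y),0.006)[:2] for y,x in zip(*np.nonzero(m))])
r=cv2.minAreaRect(P.astype(np.float32)*1000); print("pl rect",r)
# bed
w[:]=0; w[160:240,245:330]=1
b=w*(h[...,2]<75).astype(np.uint8)
P=np.array([cast(t,(x,y),0.043)[:2] for y,x in zip(*np.nonzero(b))])
print("bed",cv2.minAreaRect(P.astype(np.float32)*1000),len(P))
b=w*((im.min(2)>170)).astype(np.uint8)
P=np.array([cast(t,(x,y),0.036)[:2] for y,x in zip(*np.nonzero(b))])
print("bar",cv2.minAreaRect(P.astype(np.float32)*1000),len(P))
c=env.read_camera("wrist"); print("wristcam",(-c["R"].T@c["t"]),np.round(c["R"],3).tolist(),c["K"][0])
s=env.get_state(); from scipy.spatial.transform import Rotation as Ro
q=s["orientation"]; print(np.round(Ro.from_quat([*q[1:],q[0]]).as_matrix(),3))
```

```text
[[107 227  41  27 184]]
pl rect ((469.5779724121094, 426.59674072265625), (37.7559814453125, 132.29116821289062), 28.822811126708984)
bed ((532.9826049804688, -70.92433166503906), (133.54351806640625, 154.74490356445312), 4.756182670593262) 1057
bar ((449.7318115234375, -79.13346862792969), (11.605269432067871, 189.65411376953125), 5.196349620819092) 222
wristcam [ 0.22475168 -0.53461509  0.37347654] [[0.253, -0.967, -0.002], [-0.917, -0.241, 0.317], [-0.307, -0.079, -0.948]] [270.91659576   0.         251.70714081]
[[ 0.967  0.253 -0.   ]
 [ 0.253 -0.967  0.001]
 [ 0.    -0.001 -1.   ]]
```
Pliers axis (handles->jaw): rect angle 28.8 ; long side... direction: jaw tip toward (+x, -y). angle: the 132 side is at 28.8+90=118.8° → direction (−0.48,0.876) handle direction (+y of pliers). So pliers yaw (y-axis at 118.8°) = 28.8°. Demag yaw ~5°: origin = between bed... bed center ~ (0.533,-0.071)

The rows are not in the units I measure in: shifts go in units of 5 mm and turns go in units of 0.25 rad. I convert before sending: 0.38 m is 76, -0.37 m is -74, -0.9 rad is -3.6.

Request:
jog_arm(
  segments=[12, -11.6, 0, 0, 0, -0.52, 20, -19.6, 0, 0, 0, -1, 28, -27.4, 0, 0, 0, -1.48, 36, -35.2, 0, 0, 0, -1.96, 44, -43, 0, 0, 0, -2.4, 52, -50.8, 0, 0, 0, -2.8, 64, -62.4, 0, 0, 0, -3.2, 76, -74, 0, 0, 0, -3.6],
  aperture=0.085,
)

```text
clock: 1.3
tcp_pos: [0.3985, -0.1364, 0.2536]
orientation: [0.001, 0.837, 0.547, 0.0]
wrist_force: [0.9, -0.6, 0.2]
finger_gap: 0.085
grip_force: 0.0
```

Run:
```python
from h import *
from scipy.spatial.transform import Rotation as Ro
s=env.get_state(); q=s["orientation"]; R=Ro.from_quat([*q[1:],q[0]]).as_matrix(); print(np.round(R,3))
print(R.T@(np.array([0.455,0.453,0.17])-s["tcp_pos"]))
a=np.arctan2(R[1,1],R[0,1]);print("ytool ang",np.degrees(a),"rz needed",-(np.radians(28.8)-a))
```

```text
[[ 0.401  0.916  0.001]
 [ 0.916 -0.401 -0.001]
 [-0.     0.001 -1.   ]]
[ 0.56263014 -0.18449754  0.08322193]
ytool ang -23.620147868814307 rz needed -0.9149041746930983
```

In the tool's units: 0.468 m is 93.6, 0.41 m is 82, -0.915 rad is -3.66.

Request:
jog_arm(
  segments=[11.6, -3.8, 2, 0, 0, -0.48, 23.4, -7.6, 4, 0, 0, -0.92, 35, -11.4, 6, 0, 0, -1.4, 46.8, -15.4, 8, 0, 0, -1.84, 58.4, -19.2, 10, 0, 0, -2.28, 70, -23, 12, 0, 0, -2.76, 82, -26.8, 14, 0, 0, -3.2, 93.6, -30.8, 16.6, 0, 0, -3.66],
)

```text
clock: 2.3
tcp_pos: [0.4456, 0.3533, 0.1705]
orientation: [0.0, 0.508, 0.861, 0.0]
wrist_force: [0.9, -0.6, 1.5]
finger_gap: 0.0853
grip_force: 0.0
```

Request:
jog_arm(
  segments=[10, 12, 0, 0, 0, 0, 10, 12, 0, 0, 0, 0, 10, 12, 0, 0, 0, 0],
)

```text
clock: 2.68
tcp_pos: [0.4739, 0.4247, 0.1697]
orientation: [-0.0, 0.509, 0.861, -0.0]
wrist_force: [0.2, 0.0, -0.2]
finger_gap: 0.0852
grip_force: 0.0
```

Run:
```python
from h import *
c=env.read_camera("wrist"); cv2.imwrite("pics/w1.png",c["image"][:,:,::-1])
np.savez("w1.npz",**c); s=env.get_state(); print(s["clock"],s["tcp_pos"],s["orientation"])
```

```text
2.725 [0.47365527 0.42351451 0.16989899] [-1.48171998e-04  5.09884949e-01  8.60242309e-01 -6.98332488e-04]
```

View pics/w1.png

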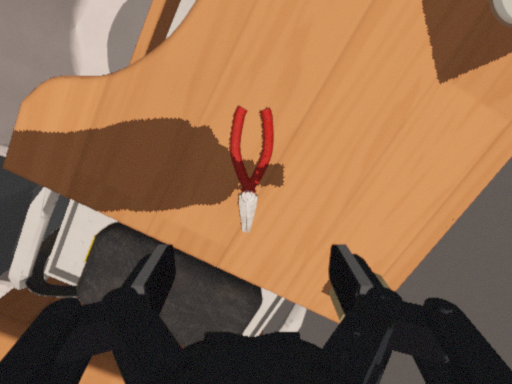

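The wrist view shows the pliers upright at (250,170): handle ends (241,107) and (267,109), jaw tip (247,231), with their axis nearly along the image column as intended.

Add to h.py:
```python
from scipy.spatial.transform import Rotation as Ro
def pose():
    s=env.get_state(); q=s["orientation"]; return s, Ro.from_quat([*q[1:],q[0]]).as_matrix()
def pliers(c,zh=0.0055,zj=0.004,win=None):
    im=c["image"]; h=cv2.cvtColor(im,cv2.COLOR_RGB2HSV); r=red(im)
    k,l,st,ce=cv2.connectedComponentsWithStats(cv2.morphologyEx(r,cv2.MORPH_CLOSE,np.ones((5,5))))
    i=1+np.argmax(st[1:,4]); r=(l==i)&(r>0)
    x,y,w,hh,_=st[i]; W=np.zeros_like(r); W[max(0,y-60):y+hh+60,max(0,x-60):x+w+60]=1
    j=((h[...,1]<90)&(h[...,2]>120)&W).astype(np.uint8)
    k,l2,st2,ce2=cv2.connectedComponentsWithStats(j)
    d=[np.hypot(*(ce2[a]-ce[i])) if st2[a,4]>40 else 1e9 for a in range(1,k)]
    j=l2==1+np.argmin(d)
    f=lambda m,z:np.array([cast(c,(a,b),z)[:2] for b,a in zip(*np.nonzero(m))])
    return f(r,zh),f(j,zj)
def measure(c,**k):
    H,J=pliers(c,**k); A=np.vstack([H,J])
    box=cv2.minAreaRect((A*1000).astype(np.float32)); 
    u=J.mean(0)-H.mean(0); 
    pts=cv2.boxPoints(box)/1000; e=pts[1]-pts[0]; f=pts[2]-pts[1]
    ax=e if np.linalg.norm(e)>np.linalg.norm(f) else f; ax=ax/np.linalg.norm(ax)
    if ax@u>0: ax=-ax      # +y of the pliers
    px=np.array([ax[1],-ax[0]])
    s=A@ax; 
    # second axis estimate from symmetric centroids
    v=-u/np.linalg.norm(u)
    print("size",np.sort(box[1]),"yaw box",np.degrees(np.arctan2(-ax[0],ax[1])),"yaw cent",np.degrees(np.arctan2(-v[0],v[1])))
    g=(A@px)
    print("origin",np.array(box[0])/1000,"jaw len",np.ptp(J@ax),"handle width",np.ptp(H@px))
    return np.array(box[0])/1000,v,H,J
```

Run:
```python
from h import *
c=dict(np.load("w1.npz")); o,v,H,J=measure(c)
s,R=pose(); g=o+0.03*v; print("grasp",g)
print("delta tool",R.T@(np.array([*g,0.17])-s["tcp_pos"]),"tool y yaw",np.degrees(np.arctan2(R[1,1],R[0,1])))
```

```text
size [ 44.08207321 138.47441101] yaw box 27.296257 yaw cent 25.006570164190382
origin [0.46957114 0.43083466] jaw len 0.04954762029555501 handle width 0.04408207986518764
grasp [0.45688947 0.45802244]
delta tool [ 0.03832017  0.00185705 -0.00012104] tool y yaw 28.687631893525968
```

Request:
jog_arm(
  segments=[7.6, 0.4, 6, 0, 0, 0.24, 7.6, 0.4, 12, 0, 0, 0.24, 7.6, 0.4, 18, 0, 0, 0.24, 7.6, 0.4, 18, 0, 0, 0.24, 7.6, 0.4, 18, 0, 0, 0.24],
  aperture=0.058,
)

```text
clock: 3.35
tcp_pos: [0.4582, 0.4574, 0.082]
orientation: [0.0, 0.536, 0.844, 0.001]
wrist_force: [-0.2, -0.3, -0.8]
finger_gap: 0.0577
grip_force: 0.0
```

Run:
```python
from h import *
c=env.read_camera("wrist"); cv2.imwrite("pics/w2.png",c["image"][:,:,::-1])
o,v,H,J=measure(c)
s,R=pose(); g=o+0.03*v; print("grasp",g,s["tcp_pos"],s["finger_gap"])
print("delta tool",R.T@(np.array([*g,0.025])-s["tcp_pos"]),"tool y yaw",np.degrees(np.arctan2(R[1,1],R[0,1])))
```

```text
size [ 44.20709991 140.90762329] yaw box 26.58851 yaw cent 25.024635868292698
origin [0.4692995  0.43018457] jaw len 0.04959527019530048 handle width 0.04420708485430325
grasp [0.45660926 0.45736835] [0.45854776 0.4578359  0.08249912] 0.05805457911657972
delta tool [ 0.0003771  -0.00209168  0.05749442] tool y yaw 25.160918067403234
```

View pics/w2.png

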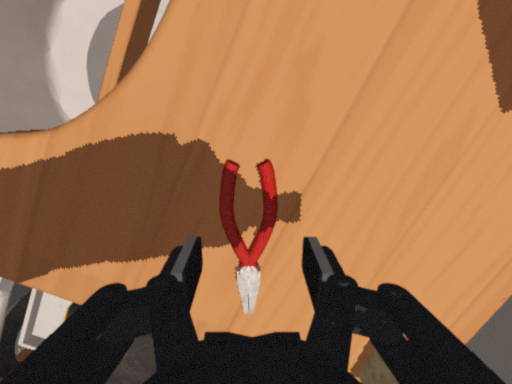

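The pliers sit at columns 222–277 between finger tips at 202 and 303, axis aligned with the tool. Descending.

Request:
jog_arm(
  segments=[0, -0.2, 5, 0, 0, 0, 0, -0.4, 9, 0, 0, 0, 0, -0.4, 10, 0, 0, 0, 0, -0.4, 10.6, 0, 0, 0, 0, -0.4, 11.2, 0, 0, 0, 0, -0.4, 11.2, 0, 0, 0],
)

```text
clock: 4.15
tcp_pos: [0.4561, 0.4572, 0.0251]
orientation: [0.0, 0.536, 0.844, 0.0]
wrist_force: [-0.6, 0.4, -0.1]
finger_gap: 0.0579
grip_force: 0.0
```

Request:
jog_arm(
  segments=[0, 0, 0.2, 0, 0, 0, 0, 0, 0.4, 0, 0, 0, 0, 0, 0.4, 0, 0, 0],
)

```text
clock: 4.53
tcp_pos: [0.4557, 0.457, 0.0224]
orientation: [-0.0, 0.536, 0.844, -0.0]
wrist_force: [0.6, -0.6, -0.1]
finger_gap: 0.0583
grip_force: 0.0
```

Request:
jog_arm(
  segments=[0, 0, 0.2, 0, 0, 0, 0, 0, 0.4, 0, 0, 0, 0, 0, 0.4, 0, 0, 0],
)

```text
clock: 4.9
tcp_pos: [0.4557, 0.4569, 0.0204]
orientation: [-0.0, 0.536, 0.844, -0.0]
wrist_force: [0.2, -0.4, 0.2]
finger_gap: 0.0582
grip_force: 0.0
```

Request:
jog_arm(
  segments=[0, 0, 0.2, 0, 0, 0, 0, 0, 0.4, 0, 0, 0, 0, 0, 0.4, 0, 0, 0],
)

```text
clock: 5.28
tcp_pos: [0.4557, 0.4569, 0.0184]
orientation: [0.0, 0.536, 0.844, -0.0]
wrist_force: [-0.1, 0.3, -0.5]
finger_gap: 0.058
grip_force: 0.0
```

In the tool's units: -0.001 m is -0.2.

Request:
jog_arm(
  segments=[0, 0, -0.2, 0, 0, 0, 0, 0, -0.2, 0, 0, 0, 0, 0, -0.2, 0, 0, 0, 0, 0, -0.2, 0, 0, 0, 0, 0, -0.2, 0, 0, 0],
  aperture=0.02,
  clamp_n=30,
)

```text
clock: 5.9
tcp_pos: [0.4562, 0.4574, 0.0202]
orientation: [0.0, 0.536, 0.844, 0.001]
wrist_force: [0.0, 0.1, 6.0]
finger_gap: 0.0434
grip_force: 33.6
```

Request:
jog_arm(
  segments=[0, 0, 0, 0, 0, 0, 0, 0, 0, 0, 0, 0],
)

```text
clock: 6.15
tcp_pos: [0.4562, 0.4573, 0.0202]
orientation: [0.0, 0.536, 0.844, 0.001]
wrist_force: [-0.2, -0.7, 6.0]
finger_gap: 0.0438
grip_force: 33.6
```

In the tool's units: -0.12 m is -24, -0.11 m is -22, 0.12 rad is 0.48.

Request:
jog_arm(
  segments=[0, 0, -4, 0, 0, 0, 0, 0, -12, 0, 0, 0, 0, 0, -24, 0, 0, 0, 0, 0, -36, 0, 0, 0, -10, -3, -44, 0, 0, 0.16, -22, -6.4, -44, 0, 0, 0.32, -33, -9.8, -44, 0, 0, 0.48, -44, -13.2, -44, 0, 0, 0.64],
)

```text
clock: 7.15
tcp_pos: [0.4895, 0.228, 0.2391]
orientation: [-0.0, 0.602, 0.799, -0.0]
wrist_force: [-0.1, -1.4, -1.4]
finger_gap: 0.0432
grip_force: 30.9
```

Run:
```python
from h import *
s,R=pose(); print(s["finger_gap"],s["grip_force"],R.T@(np.array([0.527,-0.12,0.25])-s["tcp_pos"]),np.degrees(np.arctan2(R[1,1],R[0,1])))
```

```text
0.04315210980878865 30.906854616478086 [-0.34487217 -0.05974904 -0.01074267] 15.979940678218929
```

Request:
jog_arm(
  segments=[-11.4, -2, -2, 0, 0, 0.12, -23, -4, -2, 0, 0, 0.24, -34, -6, -2, 0, 0, 0.4, -46, -8, -2, 0, 0, 0.52, -58, -10, -2, 0, 0, 0.64, -68, -12, -2, 0, 0, 0.76, -68, -12, -2, 0, 0, 0.76, -68, -12, -2, 0, 0, 0.76],
)

```text
clock: 8.15
tcp_pos: [0.5255, -0.1132, 0.2489]
orientation: [-0.001, 0.675, 0.738, -0.0]
wrist_force: [-1.1, -0.1, -1.1]
finger_gap: 0.0436
grip_force: 30.9
```

Run:
```python
from h import *
c=env.read_camera("wrist"); cv2.imwrite("pics/w3.png",c["image"][:,:,::-1]); np.savez("w3.npz",**c)
s,R=pose(); print(s["tcp_pos"],np.degrees(np.arctan2(R[1,1],R[0,1])))
```

```text
[ 0.52562607 -0.11260197  0.24910647] 5.197192206843808
```

View pics/w3.png

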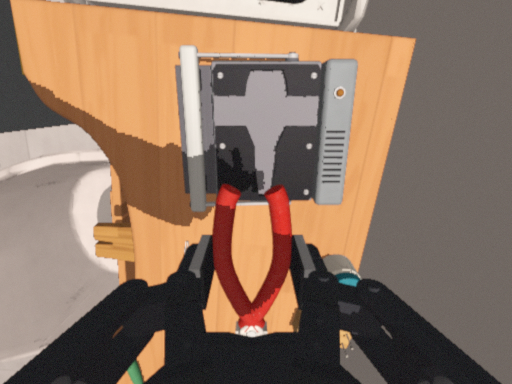

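The wrist view shows the demagnetiser at (185–355, 45–210): bar at the left (x≈190), black bed cols 213–320, rows 62–200, with the wide recess end at the far side and the slot crossing at rows 95–125; held handles end at (228,190)/(275,190). Jaws (narrow-end side) are toward image bottom, as required.

Run:
```python
from h import *
c=dict(np.load("w3.npz")); im=c["image"]
# warp the plane z=43mm to a metric map, 0.5 mm/px, axes of rough demag frame (0.533,-0.071), yaw 5 deg
def warp(z,yaw=5.2,o=(0.533,-0.071)):
    a=np.radians(yaw); ex=np.array([np.cos(a),np.sin(a)]); ey=np.array([-np.sin(a),np.cos(a)])
    w=[]; 
    g=[(-.12,-.1),(.12,-.1),(.12,.1),(-.12,.1)]; src=[];dst=[]
    for x,y in g:
        X=np.array([*(np.array(o)+x*ex+y*ey),z]); p=c["K"]@(c["R"]@X+c["t"]); src.append(p[:2]/p[2]); dst.append(((x+.12)*2000,(.1-y)*2000))
    return cv2.warpPerspective(im,cv2.getPerspectiveTransform(np.float32(src),np.float32(dst)),(480,400),flags=cv2.INTER_LINEAR)
m=warp(0.043); f=warp(0.034)
cv2.imwrite("pics/rect.png",np.hstack([m,f[:,60:380]])[:,:,::-1])
g=m.max(2).astype(int)
X=lambda col:col/2-120; Y=lambda row:100-row/2
for y in (65,55,5,0,-10,-20,-30):
    r=g[int((100-y)*2)-1:int((100-y)*2)+2].mean(0); d=np.nonzero(r<55)[0]
    d=d[(X(d)>-75)&(X(d)<75)]; print("y",y,"dark x",X(d.min()),X(d.max()), "gaps",[(X(d[i]),X(d[i+1])) for i in np.nonzero(np.diff(d)>8)[0]])
for x in(-50,-40,-30,30,40,50):
    r=g[:,int((x+120)*2)-1:int((x+120)*2)+2].mean(1); d=np.nonzero(r<55)[0]; d=d[(Y(d)<95)&(Y(d)>-90)]; print("x",x,"dark y",Y(d.min()),Y(d.max()),[(Y(d[i]),Y(d[i+1])) for i in np.nonzero(np.diff(d)>8)[0]])
```

```text
Traceback (most recent call last):
ValueError: zero-size array to reduction operation minimum which has no identity
```

View pics/rect.png

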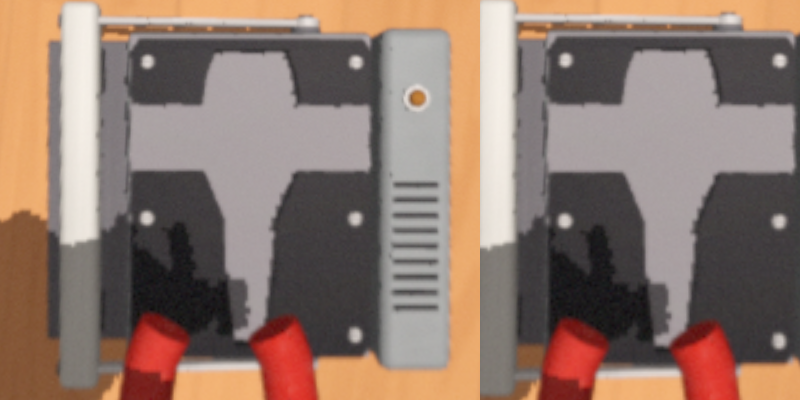

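Rectified map (0.5 mm/px): bed edges at cols ≈130 and 371, slot rows ≈103–172, so the bed is 120 mm wide and the slot 34 mm, as they must be. It is displaced about +5 mm in x and +1 mm in y from my rough frame. Refining numerically.

Run:
```python
from h import *
I=cv2.imread("pics/rect.png"); m=I[:,:480].min(2).astype(float); m=cv2.GaussianBlur(m,(3,3),0)
def cross(v,a,b,t=105):
    for i in range(a,b):
        if (v[i]-t)*(v[i+1]-t)<0: return i+(t-v[i])/(v[i+1]-v[i])
# slot edges at columns
for name,a,b in(("top47",90,118),("bot13",160,188)):
    cs=[c for c in list(range(140,195,4))+list(range(310,366,4))]; p=[(c,cross(m[:,c],a,b)) for c in cs]; p=np.array([q for q in p if q[1]],float)
    k=np.polyfit(p[:,0],p[:,1],1); print(name,"slope deg",np.degrees(np.arctan(-k[0])),"y at x=+5:",(200-np.polyval(k,250))/2, "resid",np.std(p[:,1]-np.polyval(k,p[:,0])))
for r in (60,75,90,185,195,205,215,235,260):
    L=[i for i in range(190,240) if (m[r,i]-105)*(m[r,i+1]-105)<0]; Rr=[i for i in range(262,310) if (m[r,i]-105)*(m[r,i+1]-105)<0]
    print("y",(200-r)/2,[(i+.5-240)/2 for i in L],[(i+.5-240)/2 for i in Rr])
# screws
b=((m>150)&(I[:,:480].max(2)-I[:,:480].min(2)<40)).astype(np.uint8); k,l,st,ce=cv2.connectedComponentsWithStats(b)
print([((ce[i][0]-240)/2,(200-ce[i][1])/2) for i in range(1,k) if 60<st[i,4]<300 and st[i,2]<22])
```

```text
top47 slope deg -0.18831394099065113 y at x=+5: 47.92883897327284 resid 0.6611453693088953
bot13 slope deg -0.23396389107834614 y at x=+5: 14.614235704325566 resid 0.22497562180107816
y 70.0 [-14.25] [23.25]
y 62.5 [-17.25] [25.25]
y 55.0 [-18.25] [26.75]
y 7.5 [-15.25] [23.75]
y 2.5 [-13.25] [20.75]
y -2.5 [-11.25] [19.75]
y -7.5 [-9.25] [17.75]
y -17.5 [-8.25] [17.25]
y -30.0 [-7.75] [15.25]
[(np.float64(-46.34158415841584), np.float64(69.36633663366337)), (np.float64(57.883928571428584), np.float64(69.12053571428572)), (np.float64(-46.78636363636363), np.float64(-8.849999999999994)), (np.float64(57.50485436893203), np.float64(-9.169902912621353)), (np.float64(57.478494623655905), np.float64(-67.3279569892473))]
```

Run:
```python
from h import *
c=dict(np.load("w3.npz")); s,R=pose(); z=s["tcp_pos"][2]-0.0145
m=red(c["image"]); k,l,st,ce=cv2.connectedComponentsWithStats(m); i=1+np.argmax(st[1:,4]); m=l==i
P=np.array([R.T@(cast(c,(x,y),z)-s["tcp_pos"]) for y,x in zip(*np.nonzero(m))])*1000
print("end x max",P[:,0].max(), np.percentile(P[:,0],99.5))
for x in range(-5,40,5):
    q=P[abs(P[:,0]-x)<1]; print(x,q[:,1].min(),q[:,1].max(),(q[:,1].min()+q[:,1].max())/2,np.ptp(q[:,1]))
O=np.array([0.5379,-0.0694]);a=np.radians(5.0); g=np.array([O[0]-.03*np.sin(a),O[1]+.03*np.cos(a)])
print("target",g,"delta",R.T@(np.array([*g,0.08])-s["tcp_pos"]))
```

```text
end x max 41.30650622434797 40.21610878519841
-5 -21.513700623393845 21.593969427719113 0.040134402162633975 43.10767005111296
0 -21.84560753661687 21.968264691679455 0.06132857753129173 43.813872228296326
5 -21.637175268162018 21.74386406933392 0.053344400585951135 43.381039337495935
10 -21.403634157007847 22.0258388499599 0.3111023464760265 43.42947300696775
15 -20.62303870359703 21.308982925496913 0.3429721109499422 41.93202162909394
20 -20.37767610256991 21.09821751712365 0.36027070727686983 41.475893619693565
25 -19.084245109966677 20.326466689853458 0.6211107899433905 39.410711799820135
30 -18.885931275368662 19.595690477355774 0.35487960099355575 38.481621752724436
35 -18.13888832782729 18.85691183531775 0.3590117537452304 36.995800163145034
target [ 0.53528533 -0.03951416] delta [0.07177816 0.0164306  0.16914508]
```

Request:
jog_arm(
  segments=[7.2, 1.6, 6, 0, 0, 0, 14.4, 3.28, 16, 0, 0, 0, 14.4, 3.28, 26, 0, 0, 0, 14.4, 3.28, 33, 0, 0, 0, 14.4, 3.28, 33, 0, 0, 0, 14.4, 3.28, 33, 0, 0, 0],
)

```text
clock: 8.95
tcp_pos: [0.5367, -0.0396, 0.086]
orientation: [0.001, 0.674, 0.739, 0.0]
wrist_force: [-0.2, 0.2, -0.2]
finger_gap: 0.043
grip_force: 31.0
```

Run:
```python
from h import *
c=env.read_camera("wrist"); cv2.imwrite("pics/w4.png",c["image"][:,:,::-1]); np.savez("w4.npz",**c)
t=env.read_camera("top"); s2=env.read_camera("side"); np.savez("ts.npz",t=t["image"],s=s2["image"])
s,R=pose(); print(s["tcp_pos"],np.degrees(np.arctan2(R[1,1],R[0,1])),s["finger_gap"])
print(R.T@(np.array([0.53528,-0.03951,0.054])-s["tcp_pos"]))
```

```text
[ 0.5374313  -0.04043027  0.08661972] 5.172381649909789 0.04351806699512072
[ 0.00114982 -0.0021743   0.03261091]
```

View pics/w4.png

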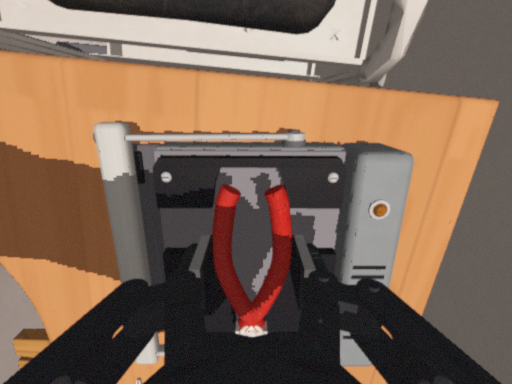

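Screws at (166,177) and (333,177) have their middle at column 249.5; the handle ends' middle is 252, so a 2 mm shift in −y of the tool agrees with the calculation. Lowering.

In the tool's units: -0.0018 m is -0.36, 0.001 m is 0.2.

Request:
jog_arm(
  segments=[0.2, -0.36, 1.6, 0, 0, 0, 0.2, -0.36, 3.6, 0, 0, 0, 0.2, -0.36, 4.6, 0, 0, 0, 0.2, -0.36, 5.4, 0, 0, 0, 0.2, -0.36, 5.4, 0, 0, 0],
)

```text
clock: 9.72
tcp_pos: [0.5338, -0.0394, 0.0571]
orientation: [-0.0, 0.675, 0.738, -0.0]
wrist_force: [-0.4, 0.3, -0.1]
finger_gap: 0.0434
grip_force: 31.0
```

Request:
jog_arm(
  segments=[0, 0, 0.4, 0, 0, 0, 0, 0, 0.8, 0, 0, 0, 0, 0, 0.8, 0, 0, 0],
)

```text
clock: 10.1
tcp_pos: [0.5343, -0.0395, 0.0542]
orientation: [0.0, 0.675, 0.738, 0.0]
wrist_force: [-0.6, -0.5, 4.6]
finger_gap: 0.0433
grip_force: 33.3
```

In the tool's units: -0.001 m is -0.2.

Request:
jog_arm(
  segments=[0, 0, -0.2, 0, 0, 0, 0, 0, -0.2, 0, 0, 0, 0, 0, -0.2, 0, 0, 0, 0, 0, -0.2, 0, 0, 0, 0, 0, -0.2, 0, 0, 0],
  aperture=0.06,
)

```text
clock: 10.72
tcp_pos: [0.534, -0.0395, 0.0545]
orientation: [-0.0, 0.675, 0.738, -0.0]
wrist_force: [-0.6, 0.4, 0.5]
finger_gap: 0.0601
grip_force: 0.0
```

Request:
jog_arm(
  segments=[0, 0, -6, 0, 0, 0, 0, 0, -14, 0, 0, 0, -6, 0, -26, 0, 0, 0, -16, -2, -38, 0, 0, 0, -16, -2, -38, 0, 0, 0, -16, -2, -38, 0, 0, 0],
)

```text
clock: 11.48
tcp_pos: [0.532, -0.1212, 0.246]
orientation: [0.002, 0.675, 0.738, 0.001]
wrist_force: [0.0, 0.4, -0.8]
finger_gap: 0.0604
grip_force: 0.0
```

Run:
```python
from h import *
c=env.read_camera("wrist"); cv2.imwrite("pics/w5.png",c["image"][:,:,::-1]); np.savez("w5.npz",**c)
o,v,H,J=measure(c,zh=0.0395,zj=0.038)
O=np.array([0.5379,-0.0694]);a=np.radians(5.0);ex=np.array([np.cos(a),np.sin(a)]);ey=np.array([-ex[1],ex[0]])
print("in recess frame",(o-O)@ex,(o-O)@ey)
s,R=pose();print(s["clock"],s["tcp_pos"])
```

```text
size [43.74895096 90.72506714] yaw box -174.91917 yaw cent -172.90464725487476
origin [ 0.53448596 -0.04156036] jaw len 0.07671748051850484 handle width 0.043748975312253746
in recess frame -0.0009746624668031528 0.028031251034744523
11.525 [ 0.53130912 -0.12022134  0.24452178]
```

View pics/w5.png

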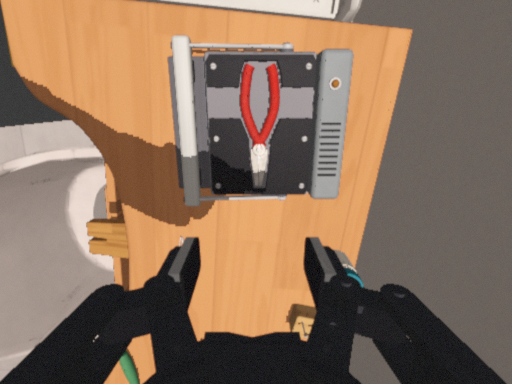

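Pliers lie in the recess: handle ends (247–275,66), jaw tip (261,187) in the narrow end, fingers off. Bar from (181,38) to (193,205). Now I'll check the fit and locate the bar's middle.

Run:
```python
from h import *
c=dict(np.load("w5.npz")); s,R=pose()
O=np.array([0.5379,-0.0694]);a=np.radians(5.0);ex=np.array([np.cos(a),np.sin(a)]);ey=np.array([-ex[1],ex[0]])
m=red(c["image"]); k,l,st,ce=cv2.connectedComponentsWithStats(m); i=1+np.argmax(st[1:,4]); m=l==i
P=np.array([cast(c,(x,y),0.0395)[:2]-O for y,x in zip(*np.nonzero(m))])*1000
print("handles x",(P@ex).min(),(P@ex).max(),"y",(P@ey).min(),(P@ey).max())
for p in((181,38),(193,205)):
    X=cast(c,p,0.036)[:2]; print("bar end",X,(X-O)@ex,(X-O)@ey)
B=O-0.088*ex; print("bar mid",B,"delta to z .1",R.T@(np.array([*B,0.1])-s["tcp_pos"]))
```

```text
handles x -22.848167581700924 20.903890978644935 y -17.328000800784746 70.23395970409656
bar end [0.44406597 0.01881967] -0.08578811427772379 0.0960621467107996
bar end [ 0.460709   -0.17379734] -0.08599608880228837 -0.09727243660462903
bar mid [ 0.45023487 -0.07706971] delta to z .1 [ 0.05019357 -0.07699903  0.14447629]
```

In the tool's units: 0.144 m is 28.8, 0.11 m is 22.

Request:
jog_arm(
  segments=[4, -8, 4, 0, 0, 0, 10, -15.4, 12, 0, 0, 0, 10, -15.4, 22, 0, 0, 0, 10, -15.4, 28.8, 0, 0, 0, 10, -15.4, 28.8, 0, 0, 0, 10, -15.4, 28.8, 0, 0, 0, 10, -15.4, 28.8, 0, 0, 0],
  aperture=0.0,
)

```text
clock: 12.4
tcp_pos: [0.4513, -0.0774, 0.1019]
orientation: [0.001, 0.674, 0.738, 0.0]
wrist_force: [-0.5, -0.5, 0.7]
finger_gap: 0.0
grip_force: 0.0
```

Run:
```python
from h import *
s,R=pose();print(s["tcp_pos"],s["finger_gap"],s["wrist_force"],R.T@(np.array([0.45023,-0.0771,0.06])-s["tcp_pos"]))
```

```text
[ 0.45130185 -0.07739514  0.10188914] 4.080866676193175e-05 [-0.54423553 -0.48586908  0.67306237] [ 0.00043649 -0.00113478  0.04188625]
```

Request:
jog_arm(
  segments=[0, -0.2, 3, 0, 0, 0, 0, -0.2, 6, 0, 0, 0, 0, -0.2, 7.6, 0, 0, 0, 0, -0.2, 8.4, 0, 0, 0, 0, -0.2, 8.8, 0, 0, 0, 0, -0.2, 9.2, 0, 0, 0],
)

```text
clock: 13.15
tcp_pos: [0.4492, -0.0774, 0.055]
orientation: [0.0, 0.675, 0.738, -0.0]
wrist_force: [-2.7, -0.3, 2.5]
finger_gap: -0.0002
grip_force: 1.6
```

Request:
jog_arm(
  segments=[0, 0, 0.4, 0, 0, 0, 0, 0, 0.8, 0, 0, 0, 0, 0, 1.2, 0, 0, 0, 0, 0, 1.2, 0, 0, 0],
)

```text
clock: 13.65
tcp_pos: [0.4489, -0.0774, 0.0491]
orientation: [0.0, 0.675, 0.738, -0.0]
wrist_force: [-5.2, -0.4, 10.3]
finger_gap: -0.0002
grip_force: 5.5
```

In the tool's units: 0.001 m is 0.2.

Request:
jog_arm(
  segments=[0, 0, 0.2, 0, 0, 0, 0, 0, 0.2, 0, 0, 0, 0, 0, 0.2, 0, 0, 0],
)

```text
clock: 14.02
tcp_pos: [0.4489, -0.0775, 0.0489]
orientation: [0.0, 0.675, 0.738, -0.0]
wrist_force: [-7.1, -0.4, 19.3]
finger_gap: -0.0003
grip_force: 9.6
```

Run:
```python
from h import *
c=env.read_camera("side"); I=c["image"][180:265,195:315]; cv2.imwrite("pics/press.png",cv2.resize(I,None,fx=5,fy=5,interpolation=cv2.INTER_CUBIC)[:,:,::-1])
```

```text
(no output)
```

View pics/press.png

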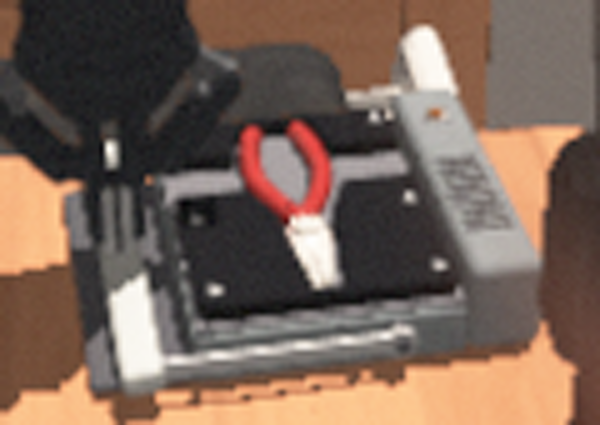

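The bar is pressed at its middle and is at the stop (19 N, no further travel), pliers still seated. Release slowly and check.

Request:
jog_arm(
  segments=[0, 0, -0.6, 0, 0, 0, 0, 0, -1.4, 0, 0, 0, 0, 0, -2.4, 0, 0, 0, 0, 0, -3.6, 0, 0, 0, 0, 0, -12, 0, 0, 0, 0, 0, -22, 0, 0, 0, -12, 8, -32, 0, 0, 0, -24, 14, -40, 0, 0, 0],
)

```text
clock: 15.08
tcp_pos: [0.5117, -0.1619, 0.2283]
orientation: [0.001, 0.674, 0.739, 0.001]
wrist_force: [0.6, -0.5, 0.9]
finger_gap: 0.0
grip_force: 0.0
```

Request:
jog_arm(
  segments=[0, 0, 0, 0, 0, 0, 0, 0, 0, 0, 0, 0, 0, 0, 0, 0, 0, 0],
)

```text
clock: 15.45
tcp_pos: [0.5093, -0.1603, 0.225]
orientation: [-0.001, 0.674, 0.738, -0.0]
wrist_force: [-0.7, 0.7, -0.4]
finger_gap: 0.0001
grip_force: 0.0
```

Run:
```python
from h import *
c=env.read_camera("wrist"); s,R=pose(); print(s["clock"],s["tcp_pos"],s["wrist_force"])
O=np.array([0.5379,-0.0694]);a=np.radians(5.0);ex=np.array([np.cos(a),np.sin(a)]);ey=np.array([-ex[1],ex[0]])
m=red(c["image"]); k,l,st,ce=cv2.connectedComponentsWithStats(m); i=1+np.argmax(st[1:,4]); m=l==i
P=np.array([cast(c,(x,y),0.0395)[:2]-O for y,x in zip(*np.nonzero(m))])*1000
print("handles x",(P@ex).min(),(P@ex).max(),"y",(P@ey).min(),(P@ey).max())
d=env.read_camera("side"); I=d["image"][180:265,195:315]; J=c["image"]
W=np.zeros((384,800,3),np.uint8); W[:,:512]=J; W[:204,512:]=cv2.resize(I,(288,204),interpolation=cv2.INTER_CUBIC)
cv2.imwrite("pics/end.png",W[:,:,::-1])
```

```text
15.5 [ 0.50941393 -0.16029666  0.22510886] [-0.0298615  -0.89988829 -0.17544683]
handles x -22.448036346897165 21.266964473344835 y -17.97570770251246 70.89120268409913
```

View pics/end.png

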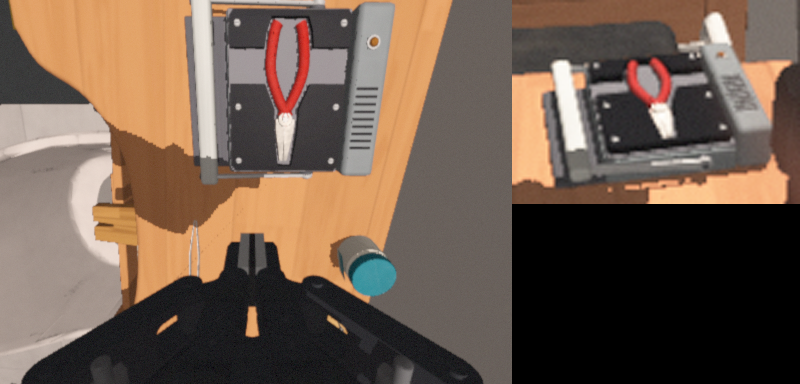

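The pliers are in the recess with the jaw tip at (285,162). The bar is level and back up, and the bystanders look undisturbed. Handing in.

```bash
python3 -c "
from workcell import env
print(env.hand_in())"
```

```text
the job is handed in; nothing more can be done
None
```

The pliers are flat in the recess with their jaws at the narrow end. I pressed the bar at its middle to its stop for about half a second and it came back up level. I handed the job in at about 15.5 s; the hand-in returned no verdict.

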